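Fit a floor-scraper blade on its locating pin and clamp it

TASK

Fit the good notched scraper blade into the grey blade holder: lay it flat on the bed with its notch around the brass pin and, holding it square, slide it back with a light but definite push until the end of the notch is felt to be home on the pin. Then let go of it and push the red clamp jaw up against the cutting edge until it bears firmly on the blade and the blade on the pin, and leave it there. Be gentle, the pin bends easily: never load it with more than about 20 N; leave the worn blade and everything else on the bench where it is.

Things in the scene. Friction and masses are not known exactly. Their poses are not given: they have to be found in the camera images.
- holder: blade holder fixed to the bench: grey base plate 12 mm thick with an aluminium bed 34 mm wide, flat top 45 mm above the bench. Origin on the bench surface; x runs along the holder from the clamp jaw towards the pin, z up. Base plate: x -170 to +100 mm, 110 mm wide; bed: x -30 to +75 mm; both centred on y = 0. Free air on both sides of the bed above the base plate
- pin_slot: slot in the bed that holds the pin. Origin at its middle on the bed top (x 40, z 45 mm in the holder's frame), axes as the holder's. The rigid round brass pin, 8 mm thick, stands 9 mm above the bed on the line y = 0, anywhere from x = -7 to +7 mm: where is not measured. The blade is home when its notch's end meets the pin's jaw-side face (4 mm before the pin's axis)
- blade_center (a point): centre of the good blade, a loose bright steel plate 110 (x) x 50 (y) x 5 mm (z), about 0.2 kg. The -x end is the cutting edge (blunt), with a white band; the +x end has an open notch 10 mm wide and 22 mm deep on the centre line. It starts flat on two battens, its underside 42 mm above the bench; fingers can reach down past its long sides between the battens
- rack_a: the good blade's rest: a wooden board 140 (x) x 90 mm, 10 mm thick, origin at its centre on the bench, with two battens across it at x = -40 and +40 mm, each 18 mm (x) x 44 mm (y), tops 42 mm above the bench
- notch_end (a point): the middle of the notch's closed end, 33 mm from the blade's centre along its +x, mid-thickness; axes as the blade's
- edge_mid (a point): the middle of the blade's cutting edge, 55 mm from the blade's centre along its -x, mid-thickness
- jaw (a joint): travel of the red clamp jaw in m: 0 fully back, grows towards the pin up to 0.065; it slides with about 3 N of friction plus 15 N per m/s and stays where it is left, so it keeps up to 3 N on the blade after it is let go; its face (44 mm wide) meets the blade's edge squarely
- jaw_tab (a point): centre of the black upright tab on the jaw, by which it is pushed or pinched: 20 mm (x) x 16 mm (y), its top 16 mm above this point; the jaw block below (30 x 44 mm) has its top 20 mm below this point. Axes as the holder's
- jaw_face (a point): middle of the jaw's flat front face (the one towards the pin), 18 mm ahead of the tab's centre along the holder's x, at the height of the blade's mid-thickness. Axes as the holder's
- worn_center (a point): centre of the worn blade, copper-brown with rust patches and without a notch, 110 x 50 x 5 mm, on another pair of the same battens; leave it
- oilcan_mid (a point): middle of an oil can, 48 mm across, 110 mm tall; leave it
- jar_mid (a point): middle of a jar, 56 mm across, 75 mm tall; leave it
- tape_mid (a point): middle of a roll of tape lying flat, 90 mm across, 24 mm high; leave it
- carton_mid (a point): middle of a cardboard carton 75 x 110 x 55 mm high; leave it
- driver_mid (a point): a screwdriver lying on the bench, about 0.2 m long; leave it
- spanner_mid (a point): a spanner lying on the bench, about 0.18 m long; leave it
Not all that is in view belongs to the job. Leave any pink or purple look-alike of the part that bears blade_center alone.

How it is judged:
On the way:
1. the blade, flat and square with its notch around the pin, is pushed home so that it bears on the pin (over 2 N) while the clamp jaw is still clear of it (z of notch_end in the frame of pin_slot between 0.0005 and 0.0045 m and y of notch_end in the frame of pin_slot between -0.003 and 0.003 m and x of notch_end in the frame of pin_slot between -0.014 and 0.006 m and angle between the x axis of blade_center and the x axis of holder, either way round below 0.09 rad and angle between blade_center's own z axis and vertical below 0.05 rad and contact force between blade and pin_slot above 2 N and contact force between jaw and blade below 0.1 N), for 0.15 s.
At the end, for the whole second after the job is handed in: the good blade rests flat on the bed (within 2 mm in height), square to the holder within 0.09 rad, its notch around the pin (within 3 mm of the centre line, its end within the pin's range), the clamp jaw bearing on the blade and the blade on the pin (each with over 0.5 N), all at rest and released (z of notch_end in the frame of pin_slot between 0.0005 and 0.0045 m and y of notch_end in the frame of pin_slot between -0.003 and 0.003 m and x of notch_end in the frame of pin_slot between -0.014 and 0.006 m and angle between the x axis of blade_center and the x axis of holder, either way round below 0.09 rad and angle between blade_center's own z axis and vertical below 0.05 rad and contact force between blade and pin_slot above 0.5 N and contact force between jaw and blade above 0.5 N and linear speed of blade below 0.01 m/s and velocity of joint jaw below 0.005 m/s); the robot touches nothing.
It fails at once if the locating pin is loaded with more than 20 N (contact force between blade and pin_slot above 20 N).
It fails at once if the worn blade or another bystander is moved by more than 30 mm (distance of any of worn_center, oilcan_mid, jar_mid, tape_mid, carton_mid, driver_mid, spanner_mid from where it was at the start of the episode above 0.03 m).
It also fails if it takes over 64 s, if anything falls off the work surface, if the arm or the gripper's body presses on something with over 40 N, if the wrist force passes 120 N, or if a joint passes its speed limit or range.

ROBOT

A 7-joint arm with a two-finger parallel gripper is mounted at the origin on the work surface. World frame = base frame: x ahead of the robot, y to its left, z up, the work surface at z = 0. Lengths are in m, angles in rad, forces in N, time in s.
With the tool pointing down it reaches from about 0.35 to 0.9 m from the base axis. Payload 8.1 kg.
Tool frame: the origin (TCP) lies at the very end of the fingers, on their centre line; the grasp point (between the pads) lies 19 mm behind it; z points along the fingers, y is the direction in which the jaws open and shut (so a half turn about z gives the same grasp; the last joint's range is limited). The gripper opens to 85 mm and grips with 20 to 120 N. Pads are 22 mm wide; open, the fingers measure 114 mm over their backs; the gripper's body (76 mm by 85 mm) begins 54 mm behind the grasp point. The pads swing forward as they close: fully open they stand 13 mm farther back than shut.
Start: joints at [1.06, 0.434, 0.025, 1.573, -0.012, 1.134, -0.075], TCP at [0.248, -0.574, 0.202] pointing down, gripper open.
Joint ranges: [-2.62, 2.62], [-0.44, 2.09], [-1.27, 1.32], [0.08, 2.57], [-1.32, 4.46], [0.12, 2], [-2.74, 2.74]. Speed limits (rad/s): [2.22, 2.22, 3.01, 3.01, 3.14, 3.14, 3.14].

INTERFACE

Orientations are given as a 3x3 rotation matrix whose columns are the frame's x, y, z axes.
In Python, from workcell import ctrl, eyes, models gives the robot as it stands.
- The arm moves only by the shell command python3 -m jog 'ROWS' [OPENING] [FORCE]. ROWS is JSON, a list that holds one entry, the list of rows, each a list of 4 numbers: the shift along the tool's x, y, z in units of 30 mm (1.0 is 30 mm), then the turn about the tool's z in units of 5 degrees (1.0 is 5 degrees). In form: [[[x, y, z, roll], ...]]. A call has 1 to 12 rows; each row is the pose to reach, as a shift and turn from the pose measured when the call began, along the tool's axes at that moment; what a row does not reach only later rows make up. A row lasts 1/12 s, in which the tool goes at most 41.7 mm and 7.16 degrees, less where a joint would pass 70% of its speed; a pose out of reach is approached as far as the arm can. A call with a gripper value outside its range is refused whole. OPENING is the finger opening in mm, from 0 to 85.4, set as the call begins (- or left out, the last holds). The fingers move at their own pace and stop on an object; FORCE is the grip in N (left out, the last holds). Time passes only in rows, so rows that repeat a pose let the fingers close. It gives the time, the measured TCP pose, the force and the opening at its end, in the units of the state.
- ctrl.get_obs(): the state, without advancing time (a new reading comes with each control period).
- eyes.capture(name): name is "scene" or "top" or "wrist"; returns (picture, depth): 400x640x3 uint8, red, green, blue; 400x640 float32, m along the optical axis (not along the pixel's ray), 0 where there is no reading.
- eyes.calibration(name): a dict with "fx", "fy", "cx", "cy" (pixels), "rvec" (rotation vector, rad) and "tvec" (3), from world to camera coordinates, as OpenCV has them; the wrist camera has in their place "T_tool_cam" (4x4, takes a point from camera to tool coordinates, whose origin is the TCP and whose axes are the flange's). Camera axes: x right, y down, z forward; pixel columns grow to the right and rows downward; lengths in m; the calibration is good to about 2 mm. A picture is of the moment at which its call begins: read the wrist's pose just before it. calibration takes no time and is no camera call.
- ctrl.close_job(): hands the job in, once; it reports no verdict.
Trained networks look in the newest picture that a camera, given by its name, has taken for a name from the list of things; names that differ only in an ending like _2 or _b are one class to them, and where a whole thing is asked for, a point or a joint stands for the part that bears it (a point fixed in the world has none). Each returns a list of dicts, best first, with "confidence" (0 to 1); they miss things now and then, are a little off and sometimes report something else, mostly with a low value. They report only what shows in the picture. A call takes as long as a camera call. They do not tell look-alikes from the thing itself.
- models.silhouettes(camera, label): "pixels" (400x640 bool, what is visible of it) and "uv" ([column, row] in pixels, amid what is visible of it).
- models.landmark_of(camera, label): "uv" ([column, row] in pixels: a listed point, or the origin of a listed thing).
The state is a dict: "time": time; "joint_positions": joint angles; "qd": joint speeds; "joint_torque": joint torques, N m; "tcp_pos": TCP position; "ee_rot": TCP orientation; "ft_force": force on the tool from outside, world axes, zero at the start; "ft_torque": the same for the moment, N m; "grip_width": finger opening in m.
Only numpy, scipy, OpenCV 4.12 (cv2) and the standard library are available. Lean on these libraries where they do the work, as an engineer would, in place of code of your own. Each camera call takes 0.05 s, during which the arm holds its last target.

## Working session

There is one attempt and no reset: what is moved stays moved. The work goes in short steps, Python scripts to look and compute and a shell command to move; the robot and the scene stay as the last step left them, time stands still between calls to the robot, and variables do not carry over. Pictures are saved under pics/ and viewed, and the job is handed in when it is done.

```bash
ls; mkdir -p pics; cat > h.py <<'E'
import numpy as np, cv2
from workcell import ctrl, eyes, models
def save(n,img): cv2.imwrite('pics/'+n+'.png',img[:,:,::-1])
def world(cam,uv,d,obs=None):
    c=eyes.calibration(cam); uv=np.atleast_2d(np.array(uv,float)); d=np.atleast_1d(d)
    p=np.stack([(uv[:,0]-c['cx'])/c['fx']*d,(uv[:,1]-c['cy'])/c['fy']*d,d],1)
    if 'T_tool_cam' in c:
        T=np.array(c['T_tool_cam']); p=p@T[:3,:3].T+T[:3,3]
        return p@np.array(obs['ee_rot']).T+np.array(obs['tcp_pos'])
    R=cv2.Rodrigues(np.array(c['rvec'],float))[0]
    return (p-np.array(c['tvec']).ravel())@R
def ray(cam,uv,z,obs=None):
    a=world(cam,uv,0.0*np.ones(len(np.atleast_2d(uv))),obs);b=world(cam,uv,1.0*np.ones(len(np.atleast_2d(uv))),obs)
    t=(z-a[:,2])/(b[:,2]-a[:,2]); return a+(b-a)*t[:,None]
E
python3 - <<'E'
from h import *
o=ctrl.get_obs(); print({k:np.round(v,3).tolist() for k,v in o.items()})
for n in ['scene','top']:
    p,d=eyes.capture(n); save(n+'0',p); np.save(n+'0d.npy',d)
    print(n,o['time'],eyes.calibration(n))
E
```

```text
pics
{'time': 0.0, 'joint_positions': [1.06, 0.435, 0.025, 1.574, -0.012, 1.134, -0.075], 'qd': [-0.0, 0.001, 0.0, -0.0, -0.001, 0.001, 0.001], 'joint_torque': [0.0, -67.046, 1.025, -31.621, 0.015, 0.013, 0.0], 'tcp_pos': [0.248, -0.573, 0.201], 'ee_rot': [[0.918, 0.397, -0.001], [0.397, -0.918, 0.001], [-0.0, -0.002, -1.0]], 'ft_force': [0.292, 0.24, 0.152], 'ft_torque': [0.05, -0.074, 0.057], 'grip_width': 0.085}
scene 0.0 {'fx': 450.88367908593625, 'fy': 450.88367908593625, 'cx': 320.67205994839736, 'cy': 202.20347619599858, 'rvec': array([ 1.85788778,  1.37311171, -0.70219122]), 'tvec': array([-0.19328977, -0.22281333,  1.78267955])}
top 0.0 {'fx': 453.63860796753875, 'fy': 453.63860796753875, 'cx': 322.44755330481894, 'cy': 197.40294929222543, 'rvec': array([ 2.19904156, -2.13783689,  0.06817186]), 'tvec': array([0.04711568, 0.49943063, 1.27116887])}
```

View pics/scene0.png

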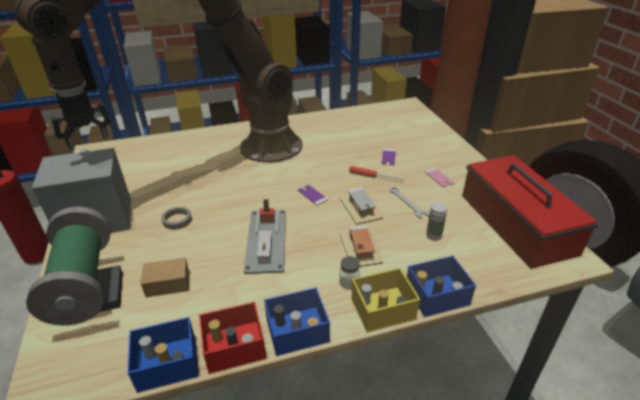

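View pics/top0.png

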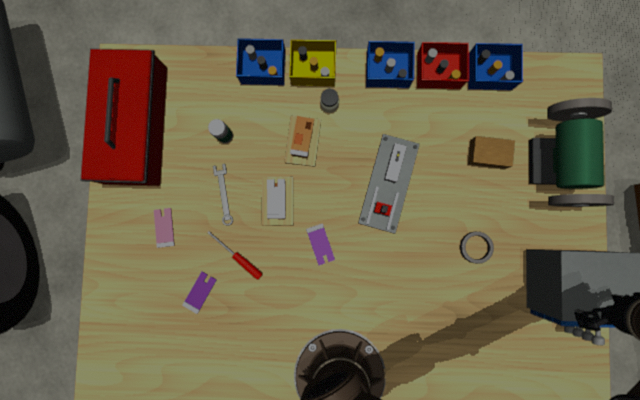

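Top view: the bright blade is at (276,198) on its rack and the worn copper one at (301,135). The pink and purple look-alikes lie at (164,228), (320,245) and (200,292). The holder is at (390,183), with the red jaw at (382,209). The bright steel one on battens fits the description, so I'll confirm it in an enlarged crop.

```bash
python3 - <<'E'
from h import *
p,d=eyes.capture('top')
c=p[120:240,240:440]; save('crop1',cv2.resize(c,None,fx=4,fy=4,interpolation=cv2.INTER_CUBIC))
for l in ['blade_center','notch_end','edge_mid','rack_a','holder','pin_slot','jaw_tab','jaw_face']:
    for r in models.landmark_of('top',l)[:3]:
        u,v=map(int,np.round(r['uv'])); print(l,np.round(r['uv'],1),round(r['confidence'],2),d[v,u],world('top',r['uv'],d[v,u]).round(4))
print(ctrl.get_obs()['time'])
E
```

```text
blade_center [276.  196.8] 0.97 1.2716675 [[0.4941 0.1909 0.045 ]]
blade_center [321.1 247.9] 0.83 1.2961975 [[0.3544 0.0612 0.0058]]
blade_center [197.6 292.2] 0.8 1.2944711 [[0.2183 0.4099 0.0039]]
notch_end [325.6 256.6] 0.97 1.3025843 [[ 0.3297  0.0477 -0.0029]]
notch_end [277.1 188. ] 0.74 1.2702304 [[0.5186 0.1883 0.0484]]
notch_end [158.2 213. ] 0.55 1.3151252 [[0.4409 0.5363 0.0046]]
edge_mid [276.6 216. ] 0.82 1.2673312 [[0.4403 0.1872 0.0448]]
edge_mid [164.2 245.1] 0.72 1.3060681 [[0.349  0.5131 0.0055]]
edge_mid [314.6 225.3] 0.71 1.3095896 [[ 0.4184  0.082  -0.0018]]
rack_a [275.5 201.6] 0.65 1.2684516 [[0.4804 0.1915 0.0471]]
holder [390.7 173.8] 0.63 1.271479 [[ 0.5676 -0.1287  0.0443]]
jaw_tab [382.1 208.9] 0.58 1.2187914 [[ 0.4656 -0.1014  0.0892]]
jaw_face [383.6 204.1] 0.46 1.2548133 [[ 0.4812 -0.1092  0.0542]]
0.55
```

View pics/crop1.png

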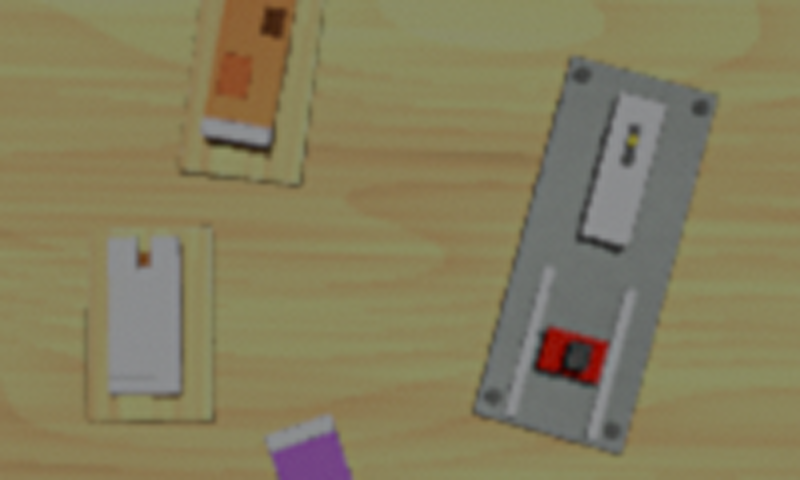

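The crop shows the bright steel blade: crop (145,315), notch up towards +x, white band at the bottom. It lies on a wooden rack, so it is the good one. Before moving I'll check heights along the route, because the grey box sits near the gripper.

```bash
python3 - <<'E'
from h import *
d=np.load('top0d.npy')
vs,us=np.mgrid[0:400,0:640]; P=world('top',np.stack([us.ravel(),vs.ravel()],1),d.ravel()).reshape(400,640,3)
for (u,v) in [(540,265),(600,265),(540,310),(570,335),(590,320),(560,290),(600,300),(620,290),(480,250),(382,209)]: print(u,v,P[v,u].round(3))
print(eyes.calibration('wrist'))
# holder fit: grey base plate edges, blade
p,_=eyes.capture('top')
for l in ['blade_center','holder','jaw_tab','rack_a']:
    for s in models.silhouettes('top',l)[:2]:
        m=s['pixels']; print(l,s['confidence'],s['uv'],m.sum())
        r=cv2.minAreaRect(np.argwhere(m)[:,::-1].astype(np.float32)); 
        b=cv2.boxPoints(r); zz=np.median(P[m][:,2]); print(' z',zz, ray('top',b,zz).round(4).tolist())
E
```

```text
540 265 [ 0.329 -0.522  0.086]
600 265 [ 0.339 -0.612  0.201]
540 310 [ 0.211 -0.52   0.086]
570 335 [ 0.133 -0.642 -0.001]
590 320 [ 0.232 -0.506  0.343]
560 290 [ 0.276 -0.52   0.193]
600 300 [ 0.256 -0.612  0.198]
620 290 [ 0.281 -0.659  0.199]
480 250 [ 0.362 -0.391  0.   ]
382 209 [ 0.465 -0.101  0.091]
{'fx': 337.574470184448, 'fy': 337.574470184448, 'cx': 312.1196740619043, 'cy': 196.93473618837217, 'T_tool_cam': array([[-1.33786531e-04, -9.66167784e-01, -2.57914319e-01,
         6.49592767e-02],
       [ 9.99999952e-01, -2.00885276e-04,  2.33807716e-04,
         1.00360760e-03],
       [-2.77708672e-04, -2.57914276e-01,  9.66167765e-01,
        -1.73153207e-01],
       [ 0.00000000e+00,  0.00000000e+00,  0.00000000e+00,
         1.00000000e+00]])}
blade_center 0.72 [200.3, 295.6] 686
 z 0.004613710517408574 [[0.181, 0.4561, 0.0046], [0.2822, 0.4035, 0.0046], [0.2579, 0.3564, 0.0046], [0.157, 0.4092, 0.0046]]
blade_center 0.67 [162.7, 229.2] 621
 z 0.004277391913597532 [[0.4492, 0.5513, 0.0043], [0.455, 0.5001, 0.0043], [0.3495, 0.4848, 0.0043], [0.3436, 0.5356, 0.0043]]
holder 0.69 [387.7, 186.1] 3603
 z 0.012616879231912598 [[0.426, -0.0403, 0.0126], [0.692, -0.1035, 0.0126], [0.6654, -0.2137, 0.0126], [0.4008, -0.149, 0.0126]]
jaw_tab 0.61 [382.2, 207.0] 190
 z 0.052318772636709046 [[0.4578, -0.0811, 0.0523], [0.4894, -0.0882, 0.0523], [0.4795, -0.1326, 0.0523], [0.448, -0.1254, 0.0523]]
rack_a 0.72 [284.5, 204.4] 805
 z 0.009728377235045918 [[0.5533, 0.2381, 0.0097], [0.5556, 0.1511, 0.0097], [0.4172, 0.1463, 0.0097], [0.4147, 0.2325, 0.0097]]
```

```bash
python3 -m jog '[[[0,0,-1.3,0],[0,0,-2.2,0],[1.2,-0.85,-2.2,0.5],[2.4,-1.7,-2.2,1],[3.5,-2.5,-2.2,2],[4.6,-3.3,-2.2,3],[5.7,-4.1,-2.2,4],[6.8,-4.9,-2.2,5],[7.9,-5.6,-2.2,6],[9,-6.4,-2.2,7],[10.1,-7.2,-2.2,7.4],[11.2,-8,-2.2,7.4]]]' 85
```

```text
time: 1.8
tcp_pos: [0.4619, -0.2184, 0.2681]
ee_rot: [[0.971, -0.238, 0.001], [-0.238, -0.971, -0.0], [0.001, 0.0, -1.0]]
ft_force: [0.8, -0.6, -0.4]
grip_width: 0.0849
```

```bash
python3 -m jog '[[[0.5,-1.2,0.2,0],[0.9,-2.4,0.4,0],[1.3,-3.5,0.5,0],[1.3,-4,0.5,0],[1.3,-4,0.5,0],[1.3,-4,0.5,0]]]'; python3 - <<'E'
from h import *
o=ctrl.get_obs(); p,d=eyes.capture('wrist'); save('w1',p); np.savez('w1.npz',p=p,d=d,R=o['ee_rot'],t=o['tcp_pos'])
for l in ['holder','pin_slot','jaw_tab','jaw_face']:
    for r in models.landmark_of('wrist',l)[:2]:
        u,v=map(int,np.round(r['uv'])); print(l,np.round(r['uv'],1),round(r['confidence'],2),d[v,u],world('wrist',r['uv'],d[v,u],o).round(4))
E
```

```text
time: 2.3
tcp_pos: [0.5285, -0.1104, 0.253]
ee_rot: [[0.972, -0.236, 0.0], [-0.236, -0.972, -0.0], [0.0, 0.0, -1.0]]
ft_force: [-1.3, -0.2, -0.9]
grip_width: 0.0849
pin_slot [324.2  79.2] 0.48 0.36011228 [[ 0.6167 -0.1462  0.0458]]
jaw_tab [320.7 221.9] 0.88 0.35613504 [[ 0.476  -0.108   0.0888]]
jaw_face [325.8 201.2] 0.87 0.3969806 [[ 0.4841 -0.1172  0.0438]]
```

View pics/w1.png

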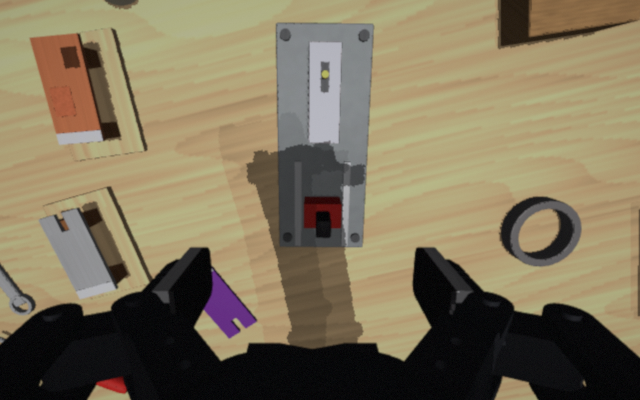

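Wrist view: holder upright in the image, the bed spans x 309–340 and y 42–142. The brass pin is at (325,74), near the middle of its slot, and the black tab on the red jaw is at (323,222). Next I fit the holder pose from depth.

```bash
python3 - <<'E'
from h import *
z=np.load('w1.npz'); p,d=z['p'],z['d']; o={'ee_rot':z['R'],'tcp_pos':z['t']}
vs,us=np.mgrid[0:400,0:640]; P=world('wrist',np.stack([us.ravel(),vs.ravel()],1),d.ravel(),o).reshape(400,640,3)
roi=np.zeros((400,640),bool); roi[10:250,260:385]=1
print('bench z',np.median(P[60:200,170:250,2]),'base',np.median(P[30:140,285:300,2]),'bed',np.median(P[90:140,312:336,2]))
def rect(m,zz):
    n,l,s,c=cv2.connectedComponentsWithStats(m.astype(np.uint8)); k=1+s[1:,4].argmax(); m=l==k
    q=ray('wrist',np.argwhere(m)[:,::-1],zz,o)[:,:2]
    r=cv2.minAreaRect((q*1000).astype(np.float32)); b=cv2.boxPoints(r); print(m.sum(),r, b.round(1).tolist()); return m
bedz=P[...,2]
hsv=cv2.cvtColor(p,cv2.COLOR_RGB2HSV)
rect(roi&(bedz>.035)&(us<345)&(us>305)&(vs<150),.045)
rect(roi&(hsv[...,1]<60),.012)
y=(hsv[...,1]>110)&(hsv[...,2]>80)&(us>315)&(us<335)&(vs>55)&(vs<100)
print('pin',np.argwhere(y).mean(0)[::-1],y.sum(), ray('wrist',[np.argwhere(y).mean(0)[::-1]],.054,o))
r=(hsv[...,1]>150)&((hsv[...,0]<10)|(hsv[...,0]>170))&roi&(vs>180)
pts=P[r]; print('jaw top', np.median(pts[pts[:,2]>.048],0) if (pts[:,2]>.048).any() else None, np.percentile(pts[:,2],[5,50,95]))
save('crop2',cv2.resize(p[10:250,260:385],None,fx=2.5,fy=2.5,interpolation=cv2.INTER_CUBIC))
t=roi&(bedz>.082)&(vs>180); print('tab',t.sum(),np.median(P[t],0)); 
if t.sum()>20: rect(t,np.median(P[t][:,2]))
E
```

```text
bench z 0.0008318643801010217 base 0.012841499509483628 bed 0.04582829890598701
3224 ((602.5347900390625, -143.4553985595703), (33.93831253051758, 104.31090545654297), 76.18592071533203) [[547.7999877929688, -147.5], [649.0999755859375, -172.39999389648438], [657.2000122070312, -139.39999389648438], [555.9000244140625, -114.5]]
19220 ((546.4541625976562, -128.79104614257812), (110.09444427490234, 269.6174621582031), 75.82150268554688) [[402.29998779296875, -149.10000610351562], [663.7000122070312, -215.1999969482422], [690.5999755859375, -108.4000015258789], [429.20001220703125, -42.400001525878906]]
pin [324.54285714  74.08571429] 35 [[ 0.62100098 -0.1472488   0.054     ]]
jaw top [ 0.47564698 -0.1097701   0.05271904] [0.03101499 0.05247706 0.06039792]
tab 306 [ 0.47045725 -0.10982321  0.08854916]
285 ((469.5565185546875, -109.48246002197266), (15.909396171569824, 20.228622436523438), 76.31771850585938) [[457.79998779296875, -114.80000305175781], [477.5, -119.5999984741211], [481.29998779296875, -104.0999984741211], [461.6000061035156, -99.4000015258789]]
```

View pics/crop2.png

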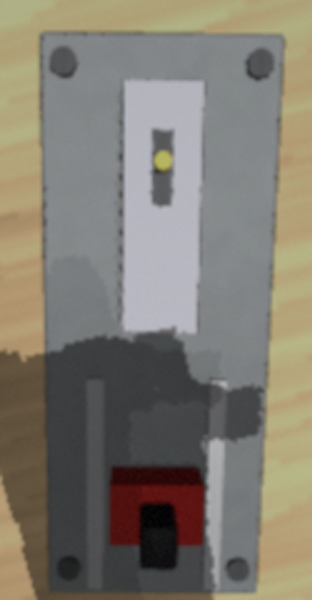

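Holder fit: yaw is about -14°, origin about (0.5805,-0.1376), and the pin at holder x ≈ 41.6 mm. Now over the blade.

```bash
python3 -m jog '[[[-0.3,-1.2,0,0],[-0.7,-2.5,0,-0.5],[-1,-3.7,0,-1],[-1.3,-5,0.4,-1.5],[-1.7,-6.2,0.8,-2],[-2,-7.4,1.2,-2.5],[-2.3,-8.6,1.5,-2.7],[-2.6,-9.6,1.7,-2.7],[-2.6,-9.6,1.7,-2.7],[-2.6,-9.6,1.7,-2.7],[-2.6,-9.6,1.7,-2.7]]]'; cat > blade.py <<'E'
from h import *
import sys
n=sys.argv[1]
o=ctrl.get_obs(); p,d=eyes.capture('wrist'); save(n,p); np.savez(n+'.npz',p=p,d=d,R=o['ee_rot'],t=o['tcp_pos'])
for l in ['blade_center','notch_end','edge_mid']:
    for r in models.landmark_of('wrist',l)[:2]:
        u,v=map(int,np.round(r['uv'])); print(l,np.round(r['uv'],1),round(r['confidence'],2),world('wrist',r['uv'],d[v,u],o).round(4))
E
python3 blade.py w2
```

```text
time: 3.47
tcp_pos: [0.522, 0.1841, 0.202]
ee_rot: [[1.0, -0.009, 0.001], [-0.009, -1.0, -0.002], [0.001, 0.002, -1.0]]
ft_force: [0.3, -0.9, -0.4]
grip_width: 0.0853
blade_center [ 34.  268.1] 0.91 [[0.4041 0.5167 0.006 ]]
blade_center [304.3 205.5] 0.87 [[0.4913 0.191  0.048 ]]
notch_end [419.  313.1] 0.79 [[0.3376 0.051  0.0055]]
notch_end [298.7 174.9] 0.75 [[0.5226 0.1961 0.047 ]]
edge_mid [ 53.  308.7] 0.9 [[0.5371 0.2506 0.2977]]
edge_mid [392.1 254.6] 0.75 [[0.416  0.0881 0.0029]]
```

View pics/w2.png

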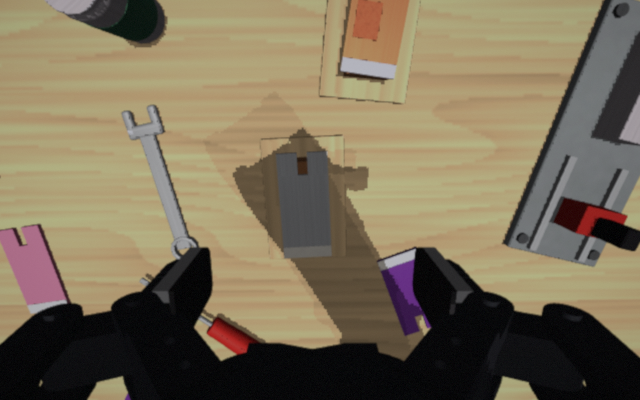

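Wrist view: the good blade is central (center ~(304,205), notch at (303,165), edge at (307,250)), in the arm's shadow, and the purple fake is at (405,295). I'll fit it from depth.

```bash
python3 - <<'E'
from h import *
z=np.load('w2.npz'); p,d=z['p'],z['d']; o={'ee_rot':z['R'],'tcp_pos':z['t']}
vs,us=np.mgrid[0:400,0:640]; P=world('wrist',np.stack([us.ravel(),vs.ravel()],1),d.ravel(),o).reshape(400,640,3)
m=(P[...,2]>.03)&(P[...,2]<.06)&(us>262)&(us<350)&(vs>130)&(vs<265)
n,l,s,c=cv2.connectedComponentsWithStats(m.astype(np.uint8)); m=l==1+s[1:,4].argmax()
print('z',np.median(P[m][:,2]),m.sum())
q=ray('wrist',np.argwhere(m)[:,::-1],.047,o)[:,:2]*1000
r=cv2.minAreaRect(q.astype(np.float32)); print(r,cv2.boxPoints(r).round(1).tolist())
# long-side edges per row
L=[];Rr=[]
for v in range(165,245):
    k=np.where(m[v])[0]; a=ray('wrist',[[k.min()-.5,v],[k.max()+.5,v]],.047,o); L.append(a[0]);Rr.append(a[1])
L=np.array(L);Rr=np.array(Rr)
for e in (L,Rr): f=np.polyfit(e[:,0],e[:,1],1); print('slope deg',np.degrees(np.arctan(f[0])),'y at .495',np.polyval(f,.495))
c=p[130:270,240:370]; save('crop3',cv2.resize(cv2.convertScaleAbs(c,alpha=1.8),None,fx=4,fy=4,interpolation=cv2.INTER_CUBIC))
E
```

```text
z 0.047743295141586706 5128
((490.5614013671875, 190.59664916992188), (110.93110656738281, 50.10105895996094), 2.5725064277648926) [[434.0, 213.10000610351562], [436.29998779296875, 163.10000610351562], [547.0999755859375, 168.10000610351562], [544.7999877929688, 218.10000610351562]]
slope deg 2.697108555090485 y at .495 0.21585673534726874
slope deg 2.555961070625684 y at .495 0.16573254850303445
```

View pics/crop3.png

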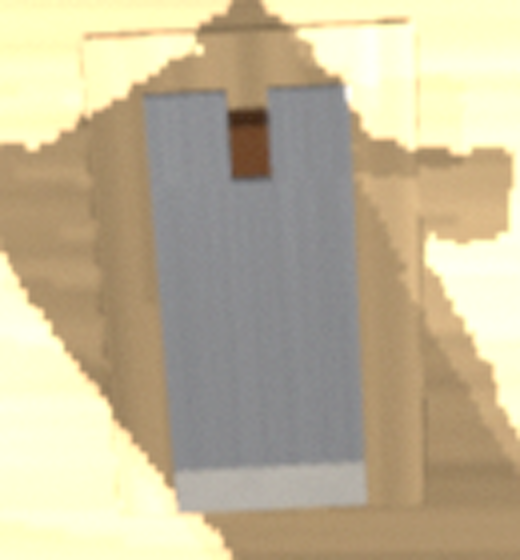

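```bash
python3 -m jog '[[[-0.6,-0.1,1,-0.4],[-1.05,-0.2,2,-0.6],[-1.05,-0.2,3,-0.6],[-1.05,-0.2,4,-0.6],[-1.05,-0.2,4.8,-0.6],[-1.05,-0.2,5.5,-0.6],[-1.05,-0.2,5.9,-0.6],[-1.05,-0.2,5.9,-0.6],[-1.05,-0.2,5.9,-0.6]]]' 85; python3 - <<'E'
from h import *
p,d=eyes.capture('wrist'); save('w3',p)
E
```

```text
time: 4.42
tcp_pos: [0.4911, 0.1892, 0.0252]
ee_rot: [[0.999, 0.041, 0.001], [0.041, -0.999, -0.002], [0.001, 0.002, -1.0]]
ft_force: [0.0, -0.3, -0.2]
grip_width: 0.0849
```

View pics/w3.png

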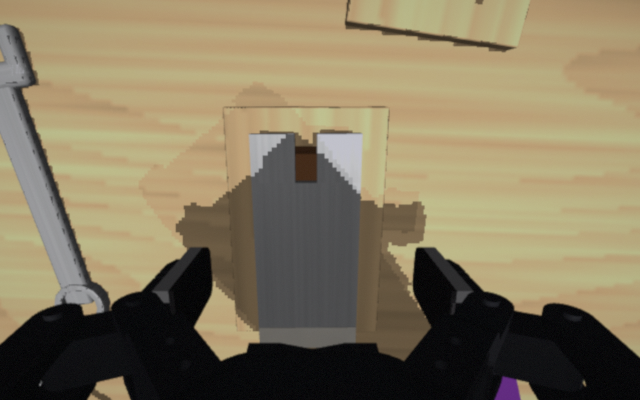

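The blade is centred between the fingers in w3 (sides at x≈258 and 358). I'll close now.

```bash
python3 -m jog '[[[0,-0.04,0,0],[0,-0.04,0,0],[0,-0.04,0,0],[0,-0.04,0,0],[0,-0.04,0,0],[0,-0.04,0,0],[0,-0.04,0,0],[0,-0.04,0,0]]]' 42 35
```

```text
time: 5.13
tcp_pos: [0.4916, 0.1909, 0.0259]
ee_rot: [[0.999, 0.041, 0.002], [0.041, -0.999, -0.001], [0.002, 0.001, -1.0]]
ft_force: [0.6, 0.5, -0.0]
grip_width: 0.0419
```

```bash
python3 blade.py w4
```

```text
blade_center [484.5 393.8] 0.79 [[0.4846 0.1436 0.1256]]
blade_center [310.3 248.6] 0.68 [[0.4908 0.1907 0.0483]]
notch_end [307.7 183.5] 0.83 [[0.5227 0.1931 0.0475]]
```

View pics/w4.png

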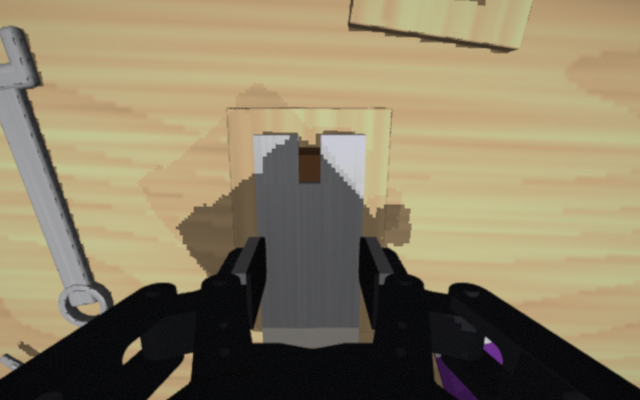

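```bash
python3 -m jog '[[[0,0,0,0],[0,0,0,0],[0,0,0,0]]]' 30 35; python3 - <<'E'
from h import *
o=ctrl.get_obs();p,d=eyes.capture('wrist'); save('w5',cv2.resize(p[120:360,180:460],None,fx=2.5,fy=2.5))
vs,us=np.mgrid[0:400,0:640]; P=world('wrist',np.stack([us.ravel(),vs.ravel()],1),d.ravel(),o).reshape(400,640,3)
for v in (240,250,270,290):
    print(v,[(u,P[v,u].round(3).tolist()) for u in range(236,272,5)])
E
```

```text
time: 5.58
tcp_pos: [0.4916, 0.1909, 0.0259]
ee_rot: [[0.999, 0.041, 0.002], [0.041, -0.999, -0.001], [0.002, 0.001, -1.0]]
ft_force: [0.3, -0.3, -0.6]
grip_width: 0.03
240 [(236, [0.478, 0.235, 0.011]), (241, [0.478, 0.232, 0.01]), (246, [0.479, 0.229, 0.011]), (251, [0.478, 0.226, 0.01]), (256, [0.479, 0.223, 0.01]), (261, [0.494, 0.215, 0.048]), (266, [0.502, 0.21, 0.066]), (271, [0.502, 0.208, 0.067])]
250 [(236, [0.471, 0.235, 0.009]), (241, [0.472, 0.232, 0.01]), (246, [0.498, 0.218, 0.068]), (251, [0.498, 0.216, 0.069]), (256, [0.498, 0.214, 0.068]), (261, [0.502, 0.21, 0.077]), (266, [0.502, 0.208, 0.077]), (271, [0.502, 0.206, 0.077])]
270 [(236, [0.498, 0.218, 0.086]), (241, [0.498, 0.216, 0.086]), (246, [0.498, 0.214, 0.086]), (251, [0.502, 0.211, 0.094]), (256, [0.502, 0.21, 0.093]), (261, [0.502, 0.208, 0.094]), (266, [0.502, 0.206, 0.094]), (271, [0.5, 0.205, 0.089])]
290 [(236, [0.502, 0.214, 0.107]), (241, [0.503, 0.212, 0.109]), (246, [0.503, 0.21, 0.108]), (251, [0.504, 0.209, 0.109]), (256, [0.502, 0.207, 0.108]), (261, [0.498, 0.207, 0.1]), (266, [0.495, 0.206, 0.094]), (271, [0.492, 0.205, 0.09])]
```

View pics/w5.png

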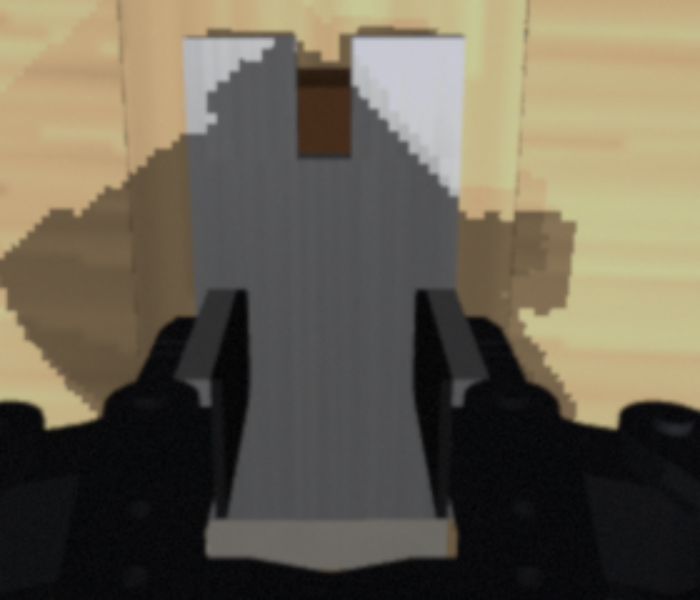

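w5: the pads are closed to 30 mm above the blade, covering its sides. Their tips look about 36 mm short of the stated TCP. I'll check with an independent camera before going lower.

```bash
python3 - <<'E'
from h import *
for n,(r0,r1,c0,c1) in {'scene':(130,260,300,440),'top':(130,260,210,340)}.items():
    p,d=eyes.capture(n); save(n+'5',cv2.resize(p[r0:r1,c0:c1],None,fx=4,fy=4,interpolation=cv2.INTER_CUBIC)); np.save(n+'5d.npy',d)
c=eyes.calibration('scene')
for X in [[.4916,.1909,.0259],[.4916,.1909,.062],[.4906,.1906,.047]]:
    q=cv2.projectPoints(np.array([X]),c['rvec'],c['tvec'],np.array([[c['fx'],0,c['cx']],[0,c['fy'],c['cy']],[0,0,1]]),None)[0].ravel(); print(X,q,(q-[300,130])*4)
E
```

```text
[0.4916, 0.1909, 0.0259] [361.74490185 202.98804331] [246.97960739 291.95217324]
[0.4916, 0.1909, 0.062] [362.22523515 193.76099668] [248.90094061 255.04398672]
[0.4906, 0.1906, 0.047] [361.82094252 197.46732668] [247.28377008 269.86930673]
```

View pics/scene5.png

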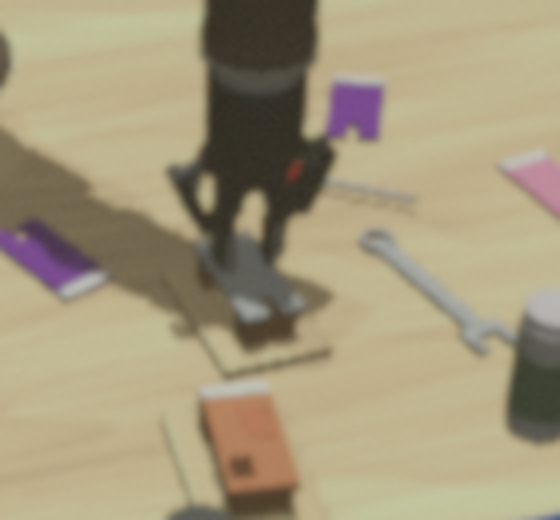

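The scene view agrees: both fingertips (crop (215,250) and (272,255)) sit above the blade top. The pad tips really end about 36–40 mm above the reported TCP, contrary to the sheet. I'll open, go about 36 mm lower while watching the force, and close again.

```bash
python3 -m jog '[[[0,0,0,0],[0,0,0,0],[0,0,0,0],[0,0,0,0],[0,0,0,0],[0,0,0,0],[0,0,0.3,0],[0,0,0.6,0],[0,0,0.9,0],[0,0,1.2,0],[0,0,1.2,0],[0,0,1.2,0]]]' 85 35; python3 blade.py w6
```

```text
time: 6.73
tcp_pos: [0.4909, 0.1906, -0.0111]
ee_rot: [[0.999, 0.041, 0.0], [0.041, -0.999, -0.002], [0.0, 0.002, -1.0]]
ft_force: [-0.4, -0.2, 0.1]
grip_width: 0.0854
blade_center [308.6 282.4] 0.85 [[0.4921 0.1911 0.0471]]
notch_end [308.1 202.8] 0.74 [[0.5233 0.1924 0.0471]]
edge_mid [493.2 368.4] 0.82 [[0.4981 0.1471 0.0953]]
```

View pics/w6.png

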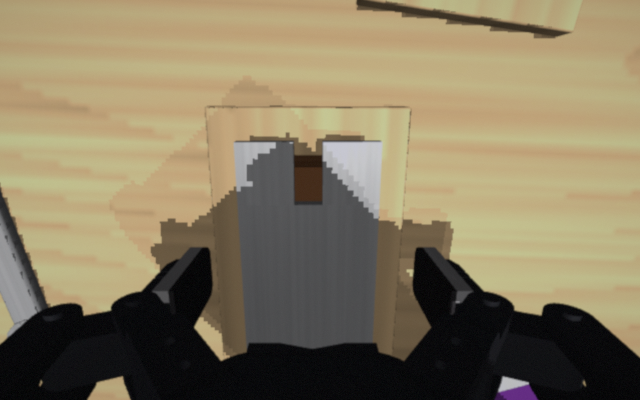

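w6 shows the blade midway between the open fingers (sides 243/380, pads 210/413). Closing.

```bash
python3 -m jog '[[[0,0,0,0],[0,0,0,0],[0,0,0,0],[0,0,0,0],[0,0,0,0],[0,0,0,0],[0,0,0,0],[0,0,0,0]]]' 40 40; python3 blade.py w7
```

```text
time: 7.6
tcp_pos: [0.4922, 0.1912, -0.0092]
ee_rot: [[0.999, 0.041, 0.003], [0.041, -0.999, -0.001], [0.003, 0.001, -1.0]]
ft_force: [-1.4, -0.7, 5.6]
grip_width: 0.0487
blade_center [312.5 285.5] 0.72 [[0.4915 0.19   0.0481]]
blade_center [309.3 204.1] 0.18 [[0.5229 0.1925 0.0453]]
notch_end [310.1 204.3] 0.75 [[0.5232 0.1922 0.0464]]
```

View pics/w7.png

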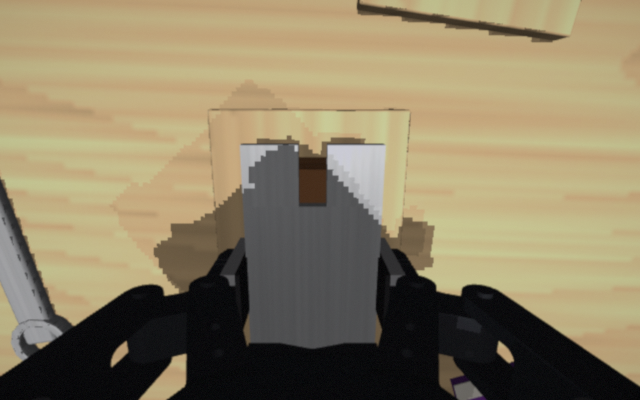

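Gripped (48.7 mm, pads on both sides). Lifting.

```bash
python3 -m jog '[[[0,0,-0.2,0],[0,0,-0.6,0],[0,0,-1.2,0],[0,0,-2,0],[0,0,-2.8,0],[0,0,-3.5,0],[0,0,-3.5,0],[0,0,-3.5,0]]]'; cat > bt.py <<'E'
from h import *
import sys
n=sys.argv[1]
o=ctrl.get_obs(); p,d=eyes.capture('wrist'); save(n,p); np.savez(n+'.npz',p=p,d=d,R=o['ee_rot'],t=o['tcp_pos'])
I={'ee_rot':np.eye(3),'tcp_pos':np.zeros(3)}
vs,us=np.mgrid[0:400,0:640]; P=world('wrist',np.stack([us.ravel(),vs.ravel()],1),d.ravel(),I).reshape(400,640,3)
# seed region on blade
s=(us>290)&(us<335)&(vs>225)&(vs<300); zt=np.median(P[s][:,2]); print('blade top tool z',zt)
A=np.c_[P[s][:,:2],np.ones(s.sum())]; print('plane tilt',np.linalg.lstsq(A,P[s][:,2],rcond=None)[0].round(4))
m=(np.abs(P[...,2]-zt)<.006)&(us>200)&(us<420)&(vs>100)&(vs<345)
k,l,st,c=cv2.connectedComponentsWithStats(m.astype(np.uint8)); m=l==1+st[1:,4].argmax()
L=[];R=[]
for v in range(150,245):
    q=np.where(m[v])[0]
    if len(q)<30: continue
    a=ray('wrist',[[q.min()-.5,v],[q.max()+.5,v]],zt,I); L.append(a[0]);R.append(a[1])
L=np.array(L);R=np.array(R); 
for e in (L,R):
    f=np.polyfit(e[:,0],e[:,1],1); r=e[:,1]-np.polyval(f,e[:,0]); g=np.abs(r)<.001; f=np.polyfit(e[g,0],e[g,1],1); print('slope deg',np.degrees(np.arctan(f[0])).round(2),'y@x=0,.05',np.polyval(f,[0,.05]).round(4))
# front edge & notch end by columns
fr=[];ne=[]
cx=np.median(np.where(m[240])[0])
for u in range(200,420):
    q=np.where(m[:,u])[0]
    if len(q)>40:
        a=ray('wrist',[[u,q.min()-.5]],zt,I)[0]; fr.append(a)
fr=np.array(fr); print('front x max / clusters', np.percentile(fr[:,0],[5,10,50,80,95]).round(4))
lo=fr[fr[:,0]<np.percentile(fr[:,0],50)-.012]; print('notch x',np.median(lo[:,0]) if len(lo) else None,'y range',(lo[:,1].min(),lo[:,1].max()) if len(lo) else None)
print(o['tcp_pos'],o['time'])
E
python3 bt.py w8
```

```text
time: 8.47
tcp_pos: [0.4924, 0.1914, 0.0968]
ee_rot: [[0.999, 0.041, 0.006], [0.041, -0.999, 0.0], [0.006, 0.0, -1.0]]
ft_force: [-0.8, -0.8, -2.5]
grip_width: 0.049
blade top tool z -0.05702299256962958
plane tilt [-0.3119  0.0031 -0.0547]
slope deg 0.05 y@x=0,.05 [-0.0238 -0.0238]
slope deg -0.04 y@x=0,.05 [0.0262 0.0262]
front x max / clusters [0.0327 0.0327 0.0536 0.0536 0.0536]
notch x 0.03266143452878814 y range (np.float64(-0.003570858136152897), np.float64(0.006010440270065566))
[0.49244125 0.19138233 0.09684248] 8.4667
```

View pics/w8.png

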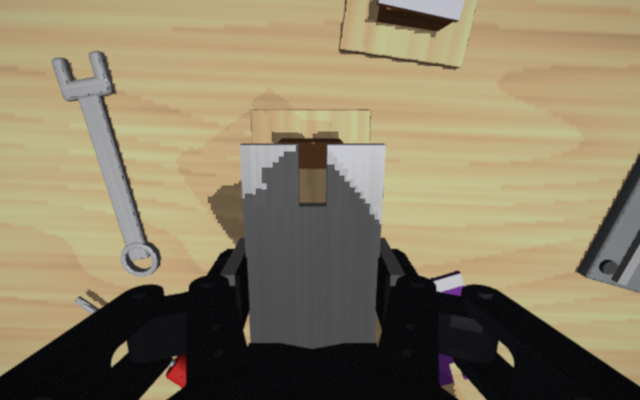

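```bash
python3 - <<'E'
from h import *
z=np.load('w8.npz'); d=z['d']; I={'ee_rot':np.eye(3),'tcp_pos':np.zeros(3)}
for u in (270,360,312):
    print(u,[ (v,)+tuple((world('wrist',[[u,v]],np.median(d[v-1:v+2,u-2:u+3]),I)[0][[0,2]]*1000).round(1)) for v in range(150,340,15)])
E
```

```text
270 [(150, np.float64(51.1), np.float64(-57.3)), (165, np.float64(45.9), np.float64(-57.2)), (180, np.float64(40.5), np.float64(-57.2)), (195, np.float64(35.1), np.float64(-57.0)), (210, np.float64(29.4), np.float64(-56.7)), (225, np.float64(23.8), np.float64(-57.2)), (240, np.float64(18.0), np.float64(-57.1)), (255, np.float64(11.8), np.float64(-56.7)), (270, np.float64(5.7), np.float64(-56.9)), (285, np.float64(-0.6), np.float64(-57.0)), (300, np.float64(-7.1), np.float64(-56.8)), (315, np.float64(-13.8), np.float64(-56.8)), (330, np.float64(-20.4), np.float64(-57.1))]
360 [(150, np.float64(51.1), np.float64(-57.3)), (165, np.float64(45.8), np.float64(-56.7)), (180, np.float64(40.5), np.float64(-56.9)), (195, np.float64(35.0), np.float64(-56.8)), (210, np.float64(29.5), np.float64(-56.9)), (225, np.float64(23.8), np.float64(-57.0)), (240, np.float64(17.9), np.float64(-56.9)), (255, np.float64(11.9), np.float64(-56.9)), (270, np.float64(5.8), np.float64(-57.1)), (285, np.float64(-0.5), np.float64(-57.1)), (300, np.float64(-7.2), np.float64(-56.8)), (315, np.float64(-13.7), np.float64(-57.0)), (330, np.float64(-20.5), np.float64(-56.9))]
312 [(150, np.float64(37.3), np.float64(54.4)), (165, np.float64(27.2), np.float64(54.1)), (180, np.float64(10.0), np.float64(85.5)), (195, np.float64(-2.2), np.float64(85.9)), (210, np.float64(29.5), np.float64(-57.1)), (225, np.float64(23.7), np.float64(-56.9)), (240, np.float64(18.0), np.float64(-57.1)), (255, np.float64(11.9), np.float64(-57.0)), (270, np.float64(5.7), np.float64(-56.8)), (285, np.float64(-0.5), np.float64(-57.1)), (300, np.float64(-7.0), np.float64(-57.0)), (315, np.float64(-13.5), np.float64(-57.3)), (330, np.float64(-20.2), np.float64(-57.3))]
```

The blade is held flat and square, centre at tool (-1.8,+1.2) mm. Moving it over the bed, notch short of the pin.

```bash
python3 -m jog '[[[0.2,0.8,0,0.2],[0.4,1.8,0,0.5],[0.7,2.9,0,0.8],[1,4,0,1.2],[1.2,5.1,0,1.6],[1.4,6.2,0,2],[1.7,7.3,0,2.4],[1.9,8.4,0,2.8],[2.1,9.4,0,3.1],[2.3,10.4,0,3.27],[2.4,11,0.4,3.27],[2.42,11,1,3.27]]]'; python3 -m jog '[[[0,0,0.6,0],[0,0,0.9,0],[0,0,0.9,0],[0,0,0.9,0]]]'
```

```text
time: 9.52
tcp_pos: [0.5782, -0.1425, 0.0656]
ee_rot: [[0.969, -0.249, 0.004], [-0.249, -0.969, -0.004], [0.005, 0.003, -1.0]]
ft_force: [0.9, -0.4, -3.1]
grip_width: 0.0492
time: 9.85
tcp_pos: [0.5775, -0.1419, 0.0377]
ee_rot: [[0.969, -0.248, 0.002], [-0.248, -0.969, -0.004], [0.003, 0.003, -1.0]]
ft_force: [0.6, 0.5, -1.8]
grip_width: 0.0489
```

```bash
python3 bt.py w9
```

```text
blade top tool z -0.05696756962883199
plane tilt [-0.3319  0.0047 -0.0544]
slope deg 0.06 y@x=0,.05 [-0.0239 -0.0239]
slope deg -0.08 y@x=0,.05 [0.0261 0.0261]
front x max / clusters [0.0329 0.0329 0.0539 0.0539 0.0539]
notch x 0.03294376914956061 y range (np.float64(-0.0036883360178085155), np.float64(0.005895919663107954))
[ 0.57745563 -0.14187481  0.03770652] 9.85
```

View pics/w9.png

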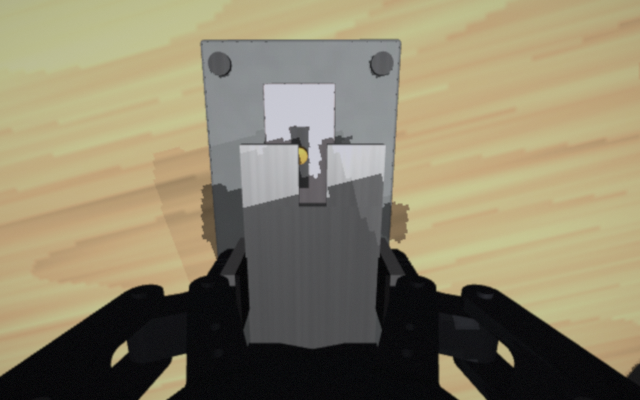

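Pin at (302,157) shows left of the notch centre (313), so I need about 6 mm along tool -y. Correct, lower to just above the pin, and look again.

```bash
python3 -m jog '[[[0,-0.1,0,-0.06],[-0.02,-0.2,0.2,-0.06],[-0.02,-0.2,0.5,-0.06],[-0.02,-0.2,0.8,-0.06],[-0.02,-0.2,0.8,-0.06],[-0.02,-0.2,0.8,-0.06],[-0.02,-0.2,0.8,-0.06]]]'; python3 bt.py w10; python3 - <<'E'
from h import *
z=np.load('w10.npz'); p=z['p']; o={'ee_rot':np.eye(3),'tcp_pos':np.zeros(3)}
print('heading',np.degrees(np.arctan2(z['R'][1,0],z['R'][0,0])))
hsv=cv2.cvtColor(p,cv2.COLOR_RGB2HSV)
y=(hsv[...,0]>18)&(hsv[...,0]<35)&(hsv[...,1]>110)&(hsv[...,2]>60); y[:, :290]=0;y[:,340:]=0;y[:110]=0;y[240:]=0
q=np.argwhere(y)[:,::-1]; print(len(q),q.min(0),q.max(0),q.mean(0),'pin in tool',ray('wrist',[q.mean(0)],z['t'][2]-.054,o).round(4))
save('crop10',cv2.resize(p[60:240,220:400],None,fx=3.3,fy=3.3,interpolation=cv2.INTER_CUBIC))
E
```

```text
time: 10.48
tcp_pos: [0.5793, -0.1361, 0.0145]
ee_rot: [[0.97, -0.243, 0.004], [-0.243, -0.97, -0.004], [0.004, 0.003, -1.0]]
ft_force: [-0.1, 0.2, -2.1]
grip_width: 0.0492
blade top tool z -0.056985397539681674
plane tilt [-0.2539  0.0016 -0.055 ]
slope deg 0.03 y@x=0,.05 [-0.0239 -0.0239]
slope deg -0.05 y@x=0,.05 [0.0261 0.0261]
front x max / clusters [0.0329 0.0329 0.0539 0.0539 0.0539]
notch x 0.03294409132366465 y range (np.float64(-0.0036853136531537316), np.float64(0.005901304803147414))
[ 0.57925762 -0.13606245  0.01446592] 10.4833
heading -14.042549538171036
316 [304 154] [322 173] [312.67088608 163.54746835] pin in tool [[ 0.0438  0.0012 -0.0395]]
```

View pics/crop10.png

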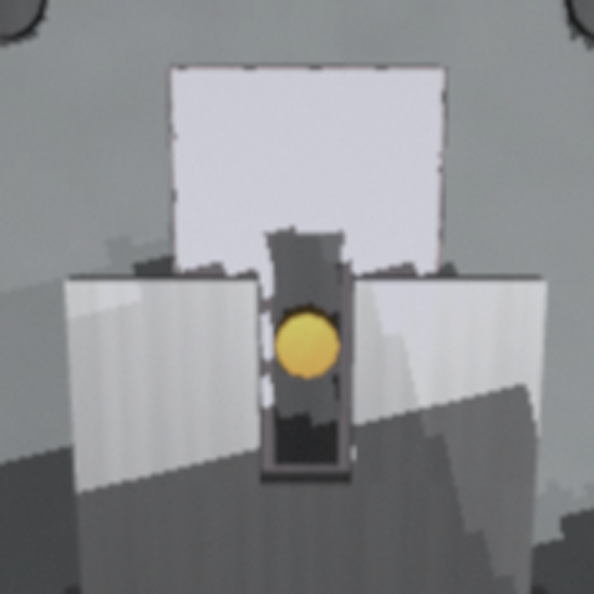

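The pin sits centred in the notch (tool y 1.2 mm for both), about 8 mm ahead of the notch end. Lowering onto the bed.

```bash
python3 -m jog '[[[0,0,0.2,0],[0,0,0.4,0],[0,0,0.55,0],[0,0,0.65,0],[0,0,0.65,0],[0,0,0.65,0]]]'; python3 -m jog '[[[0,0,0.03,0],[0,0,0.06,0],[0,0,0.06,0],[0,0,0.06,0]]]'
```

```text
time: 11.03
tcp_pos: [0.5794, -0.1361, -0.0051]
ee_rot: [[0.97, -0.243, 0.004], [-0.243, -0.97, -0.004], [0.004, 0.003, -1.0]]
ft_force: [0.3, -0.1, -1.9]
grip_width: 0.0492
time: 11.37
tcp_pos: [0.5796, -0.1361, -0.0062]
ee_rot: [[0.97, -0.243, 0.004], [-0.243, -0.97, -0.004], [0.005, 0.003, -1.0]]
ft_force: [-2.9, 0.8, 5.2]
grip_width: 0.0487
```

Bed contact felt. I'll ease the downward load slightly and slide forward.

```bash
python3 -m jog '[[[0,0,-0.015,0],[0.04,0,-0.015,0],[0.1,0,-0.015,0],[0.16,0,-0.015,0],[0.2,0,-0.015,0],[0.2,0,-0.015,0],[0.2,0,-0.015,0]]]'; python3 bt.py w11; python3 - <<'E'
from h import *
z=np.load('w11.npz'); p=z['p']; save('crop11',cv2.resize(p[60:240,220:400],None,fx=3.3,fy=3.3,interpolation=cv2.INTER_CUBIC))
E
```

```text
time: 11.95
tcp_pos: [0.5855, -0.1376, -0.0058]
ee_rot: [[0.97, -0.243, 0.004], [-0.243, -0.97, -0.004], [0.005, 0.003, -1.0]]
ft_force: [0.1, 0.2, -2.1]
grip_width: 0.049
blade top tool z -0.056988165643988155
plane tilt [-0.3676  0.0028 -0.0542]
slope deg 0.0 y@x=0,.05 [-0.0239 -0.0239]
slope deg -0.08 y@x=0,.05 [0.0261 0.0261]
front x max / clusters [0.0539 0.0539 0.0673 0.0677 0.0677]
notch x 0.05386923415962984 y range (np.float64(-0.023333570529620908), np.float64(0.025531356159195138))
[ 0.58547755 -0.13763161 -0.00584803] 11.95
```

View pics/crop11.png

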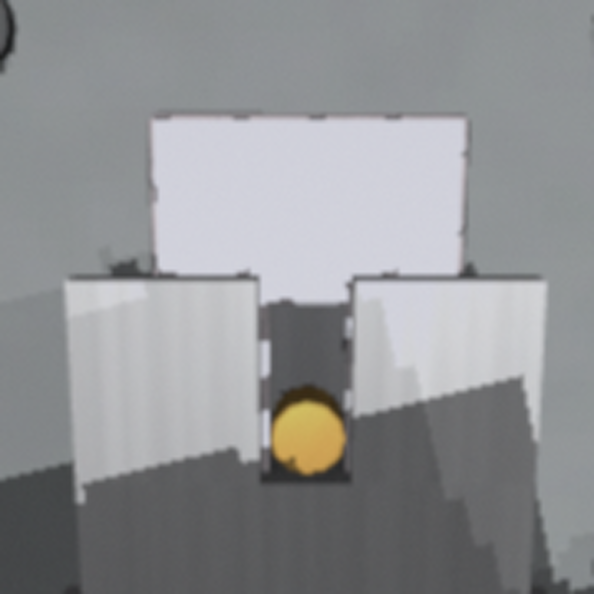

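The notch is around the pin with about 2 mm still to go. Approaching in fine steps.

```bash
python3 -m jog '[[[0.02,0,0.005,0],[0.04,0,0.005,0],[0.05,0,0.005,0],[0.05,0,0.005,0]]]'
```

```text
time: 12.33
tcp_pos: [0.5869, -0.138, -0.006]
ee_rot: [[0.97, -0.243, 0.004], [-0.243, -0.97, -0.004], [0.005, 0.003, -1.0]]
ft_force: [0.9, -0.1, -2.1]
grip_width: 0.049
```

```bash
python3 -m jog '[[[0.01,0,0,0],[0.02,0,0,0],[0.02,0,0,0]]]'
```

```text
time: 12.58
tcp_pos: [0.5874, -0.1381, -0.006]
ee_rot: [[0.97, -0.243, 0.004], [-0.243, -0.97, -0.004], [0.005, 0.003, -1.0]]
ft_force: [-1.1, 0.1, -2.8]
grip_width: 0.049
```

```bash
python3 -m jog '[[[0.01,0,0,0],[0.015,0,0,0],[0.015,0,0,0]]]'; for i in 1 ; do python3 -c "
from h import *
o=ctrl.get_obs();print(o['ft_force']@np.array(o['ee_rot'])[:,0])"; done
```

```text
time: 12.83
tcp_pos: [0.5875, -0.1381, -0.006]
ee_rot: [[0.97, -0.243, 0.003], [-0.243, -0.97, -0.004], [0.004, 0.003, -1.0]]
ft_force: [-1.3, 0.6, -0.4]
grip_width: 0.0489
-1.3947762205529393
```

```bash
python3 -m jog '[[[0.015,0,0,0],[0.03,0,0,0],[0.03,0,0,0],[0.03,0,0,0]]]'
```

```text
time: 13.17
tcp_pos: [0.5875, -0.1382, -0.0061]
ee_rot: [[0.97, -0.243, 0.002], [-0.243, -0.97, -0.004], [0.003, 0.003, -1.0]]
ft_force: [-5.1, 0.1, 0.8]
grip_width: 0.0493
```

The TCP has stopped and about 5 N has built up along the slide, so it is home. One slightly firmer, longer hold to be definite.

```bash
python3 -m jog '[[[0.03,0,0,0],[0.045,0,0,0],[0.045,0,0,0],[0.045,0,0,0],[0.045,0,0,0],[0.045,0,0,0]]]'; python3 bt.py w12; python3 - <<'E'
from h import *
z=np.load('w12.npz'); p=z['p']; save('crop12',cv2.resize(p[60:240,220:400],None,fx=3.3,fy=3.3,interpolation=cv2.INTER_CUBIC))
o=ctrl.get_obs(); print(o['ft_force'])
E
```

```text
time: 13.67
tcp_pos: [0.5875, -0.1382, -0.0062]
ee_rot: [[0.97, -0.242, -0.001], [-0.242, -0.97, -0.003], [0.0, 0.003, -1.0]]
ft_force: [-6.9, 1.9, 3.6]
grip_width: 0.0492
blade top tool z -0.057024228882658894
plane tilt [-0.2558  0.0065 -0.0551]
slope deg -0.03 y@x=0,.05 [-0.0239 -0.0239]
slope deg -0.04 y@x=0,.05 [0.0261 0.0261]
front x max / clusters [0.0539 0.0539 0.0677 0.0677 0.0677]
notch x 0.05387011178184847 y range (np.float64(-0.02332577985255539), np.float64(0.02552448725533217))
[ 0.5874524  -0.13817295 -0.00616263] 13.6667
[-7.65928898  2.44274263  4.59011586]
```

View pics/crop12.png

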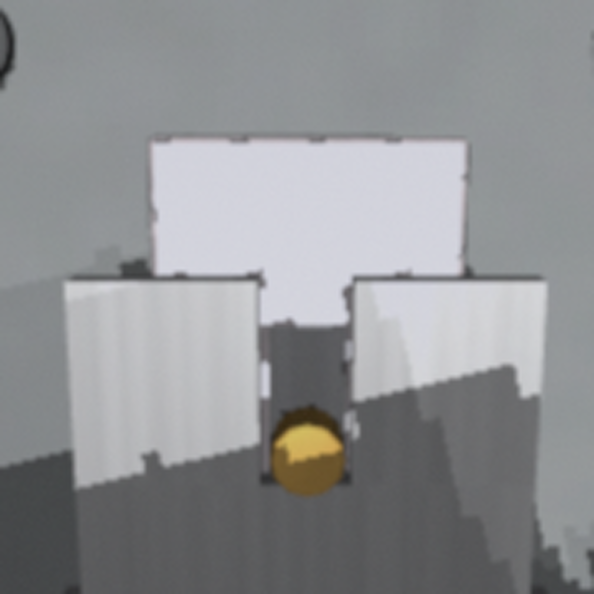

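The pin is seated at the end of the notch with about 8 N along -x at the wrist, the blade is square and the jaw is well clear. Release and rise.

```bash
python3 -m jog '[[[0,0,0,0],[0,0,0,0],[0,0,0,0],[0,0,0,0],[0,0,0,0],[0,0,0,0],[0,0,0,0],[0,0,-0.5,0],[0,0,-1.5,0],[0,0,-2.6,0],[0,0,-3.6,0],[0,0,-3.6,0]]]' 85; python3 bt.py w13
```

```text
time: 14.72
tcp_pos: [0.5914, -0.1382, 0.108]
ee_rot: [[0.97, -0.243, 0.009], [-0.243, -0.97, -0.005], [0.01, 0.003, -1.0]]
ft_force: [2.1, -0.5, 0.0]
grip_width: 0.0853
blade top tool z 0.05708785363368532
plane tilt [-0.6995  0.0043  0.0293]
slope deg 0.01 y@x=0,.05 [-0.0232 -0.0232]
slope deg -0.08 y@x=0,.05 [0.0268 0.0267]
front x max / clusters [0.049  0.049  0.0627 0.0633 0.0639]
notch x 0.04898337255800164 y range (np.float64(-0.021966389045501716), np.float64(0.0257232368593225))
[ 0.59137812 -0.1381665   0.1080486 ] 14.7167
```

View pics/w13.png

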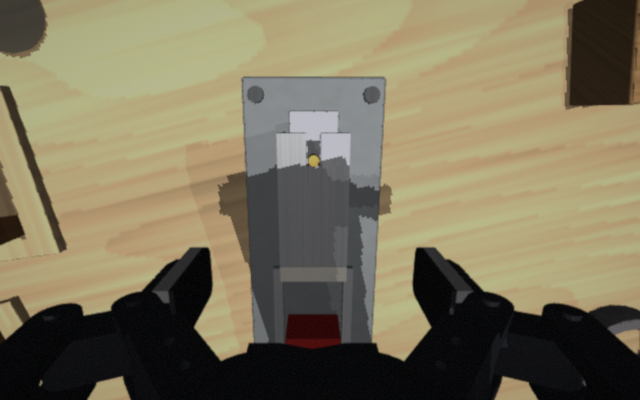

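The blade stays flat and square on the bed, pin at (314,161) in the notch end, jaw at (313,330) clear. Closing the fingers and going behind the tab at height.

```bash
python3 -m jog '[[[-0.8,0,0,0],[-1.8,0,0,0],[-2.9,0,0,0],[-4,0.05,0,0],[-4.8,0.07,0,0],[-5.2,0.07,0,0],[-5.2,0.07,0,0],[-5.2,0.07,0,0],[-5.2,0.07,0,0],[-5.2,0.07,0,0]]]' 0 40; python3 blade.py w14; python3 - <<'E'
from h import *
z=np.load('w14.npz'); p,d=z['p'],z['d']; o={'ee_rot':z['R'],'tcp_pos':z['t']}
vs,us=np.mgrid[0:400,0:640]; P=world('wrist',np.stack([us.ravel(),vs.ravel()],1),d.ravel(),o).reshape(400,640,3)
I={'ee_rot':np.eye(3),'tcp_pos':np.zeros(3)}
t=(P[...,2]>.08)&(P[...,2]<.095)&(np.hypot(P[...,0]-.47,P[...,1]+.11)<.03)
if t.sum(): 
  q=np.argwhere(t)[:,::-1]; print('tab px',q.min(0),q.max(0),np.median(P[t],0)); w=ray('wrist',q,.0885,I) if 0 else None
  q3=(P[t]-o['tcp_pos'])@o['ee_rot']; print('tab top in tool',q3.min(0),q3.max(0))
for v in range(200,300,8): print(v,((P[v,313]-o['tcp_pos'])@o['ee_rot']*1000).round(1))
E
```

```text
time: 15.6
tcp_pos: [0.4393, -0.1024, 0.1041]
ee_rot: [[0.97, -0.243, 0.006], [-0.243, -0.97, -0.004], [0.007, 0.003, -1.0]]
ft_force: [-0.1, -0.0, 0.3]
grip_width: -0.0003
blade_center [156.7 308.6] 0.84 [[ 0.4611 -0.0651  0.1965]]
notch_end [178.3 333.4] 0.71 [[ 0.4571 -0.0731  0.2045]]
edge_mid [309.   56.9] 0.89 [[ 0.5329 -0.125   0.051 ]]
edge_mid [112.8 258.1] 0.64 [[0.4206 0.0833 0.0011]]
tab px [296 154] [323 190] [ 0.46835005 -0.10916436  0.08867384]
tab top in tool [ 0.01884657 -0.00839165  0.01364   ] [0.03894263 0.0072781  0.02441524]
200 [-7.5  1.7 91.2]
208 [-14.1   1.7  90.7]
216 [-21.5   1.7  92.2]
224 [-32.1   1.7 102.4]
232 [-39.5   1.7 102.5]
240 [ 11.6   1.3 -40.8]
248 [ 11.7   1.3 -49.3]
256 [ 11.6   1.3 -56.6]
264 [ 11.7   1.3 -63.5]
272 [ 10.9   1.3 -67.9]
280 [  8.    1.3 -68.1]
288 [  5.1   1.3 -68.4]
296 [  1.7   1.3 -68.1]
```

View pics/w14.png

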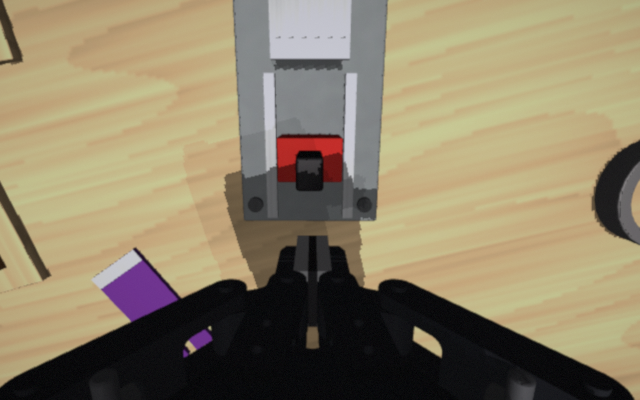

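The closed fingers (front face at tool x +11.6) stand 7 mm behind the tab (back face at +19) and are nearly centred. Lower, then push, stopping about 6 mm short of the edge.

```bash
python3 -m jog '[[[0,-0.03,0.8,0],[0,-0.03,1.7,0],[0,-0.03,2.4,0],[0,-0.03,2.6,0],[0,-0.03,2.6,0],[0.1,-0.03,2.6,0],[0.2,-0.03,2.6,0],[0.3,-0.03,2.6,0],[0.45,-0.03,2.6,0],[0.6,-0.03,2.6,0],[0.6,-0.03,2.6,0]]]'; python3 blade.py w15
```

```text
time: 16.72
tcp_pos: [0.4581, -0.1065, 0.0267]
ee_rot: [[0.97, -0.243, 0.007], [-0.243, -0.97, -0.005], [0.008, 0.003, -1.0]]
ft_force: [-0.1, -0.2, 0.3]
grip_width: -0.0005
edge_mid [307.6  80.3] 0.78 [[ 0.5323 -0.1241  0.0513]]
edge_mid [ 53.6 339. ] 0.55 [[0.418  0.0812 0.0046]]
```

View pics/w15.png

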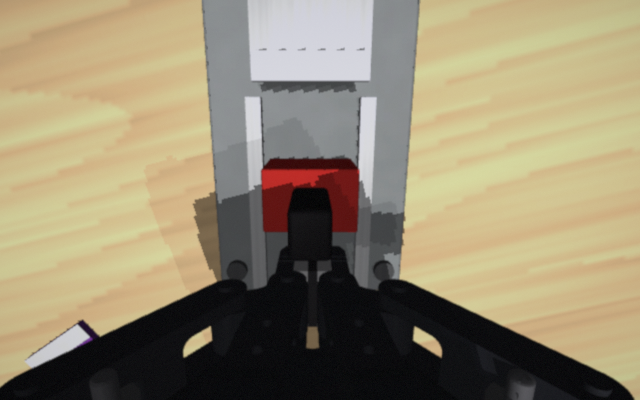

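```bash
python3 - <<'E'
from h import *
z=np.load('w15.npz'); I={'ee_rot':np.eye(3),'tcp_pos':np.zeros(3)}; t=z['t'][2]
print('jaw top front edge',ray('wrist',[[310,168]],t-.0525,I)*1000,'jaw face low', ray('wrist',[[310,158]],t-.0,I)[0]*1000,'blade edge top',ray('wrist',[[310,80.5]],t-.050,I)*1000)
E
```

```text
jaw top front edge [[ 3.95361040e+01  2.64102387e-02 -2.57799396e+01]] jaw face low [36.25200212 -0.30589933 26.72006045] blade edge top [[ 7.63465295e+01  7.54917702e-02 -2.32799396e+01]]
```

Gap is about 36 mm. Push 30 mm, then go by feel.

```bash
python3 -m jog '[[[0.1,0,0,0],[0.2,0,0,0],[0.3,0,0,0],[0.4,0,0,0],[0.5,0,0,0],[0.6,0,0,0],[0.7,0,0,0],[0.8,0,0,0],[0.9,0,0,0],[0.97,0,0,0],[0.97,0,0,0]]]'; python3 blade.py w16; python3 - <<'E'
from h import *
z=np.load('w16.npz'); save('crop16',cv2.resize(z['p'][40:260,220:400],None,fx=2.7,fy=2.7,interpolation=cv2.INTER_CUBIC))
E
```

```text
time: 17.83
tcp_pos: [0.4862, -0.1135, 0.0266]
ee_rot: [[0.97, -0.243, 0.007], [-0.243, -0.97, -0.004], [0.008, 0.003, -1.0]]
ft_force: [-2.2, -0.3, -0.8]
grip_width: 0.0004
blade_center [309.1  12.5] 0.94 [[ 0.5853 -0.138   0.0505]]
edge_mid [308.9 149.2] 0.74 [[ 0.5324 -0.1246  0.0516]]
edge_mid [311.3 165.8] 0.51 [[ 0.5242 -0.1236  0.0462]]
```

View pics/crop16.png

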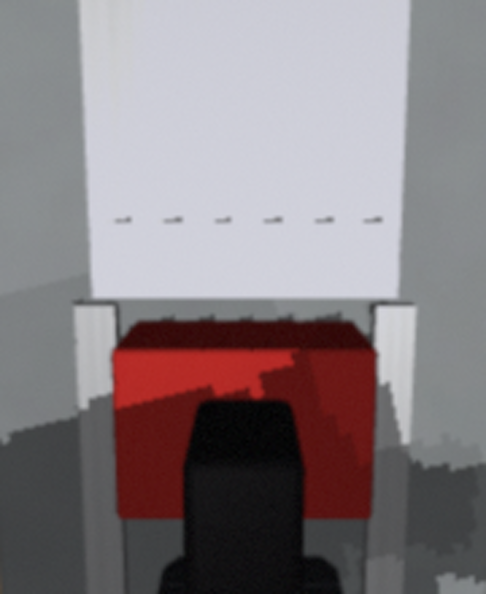

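About 7 mm left and the blade has not moved. Fine steps from here.

```bash
python3 -m jog '[[[0.05,0,0,0],[0.1,0,0,0],[0.14,0,0,0],[0.17,0,0,0],[0.17,0,0,0]]]'; python3 -m jog '[[[0.02,0,0,0],[0.04,0,0,0],[0.04,0,0,0],[0.04,0,0,0]]]'
```

```text
time: 18.45
tcp_pos: [0.4914, -0.1147, 0.0269]
ee_rot: [[0.97, -0.243, 0.008], [-0.243, -0.97, -0.005], [0.009, 0.002, -1.0]]
ft_force: [-1.7, -0.1, -2.0]
grip_width: -0.0002
time: 18.78
tcp_pos: [0.4927, -0.115, 0.0269]
ee_rot: [[0.97, -0.243, 0.008], [-0.243, -0.97, -0.005], [0.009, 0.002, -1.0]]
ft_force: [-2.5, 0.3, -0.9]
grip_width: -0.0
```

```bash
python3 -m jog '[[[0.02,0,0,0],[0.04,0,0,0],[0.04,0,0,0],[0.04,0,0,0]]]'
```

```text
time: 19.12
tcp_pos: [0.494, -0.1153, 0.0269]
ee_rot: [[0.97, -0.243, 0.009], [-0.243, -0.97, -0.005], [0.009, 0.002, -1.0]]
ft_force: [-3.9, -0.1, -1.9]
grip_width: -0.0004
```

```bash
python3 -m jog '[[[0.02,0,0,0],[0.03,0,0,0],[0.03,0,0,0],[0.03,0,0,0]]]'
```

```text
time: 19.45
tcp_pos: [0.4942, -0.1154, 0.0269]
ee_rot: [[0.97, -0.243, 0.007], [-0.243, -0.97, -0.004], [0.008, 0.003, -1.0]]
ft_force: [-5.5, 0.7, 2.7]
grip_width: -0.0
```

It has stalled, with force rising past the jaw's own 3 N. A slightly firmer push.

```bash
python3 -m jog '[[[0.03,0,0,0],[0.05,0,0,0],[0.06,0,0,0],[0.06,0,0,0],[0.06,0,0,0]]]'; python3 - <<'E'
from h import *
o=ctrl.get_obs();print(o['ft_force'])
E
```

```text
time: 19.87
tcp_pos: [0.4943, -0.1155, 0.0268]
ee_rot: [[0.97, -0.243, 0.005], [-0.243, -0.97, -0.004], [0.005, 0.003, -1.0]]
ft_force: [-9.1, 2.0, 7.2]
grip_width: 0.0002
[-9.11343998  1.96057246  7.16939194]
```

About 9.3 N at the wrist with no motion, so the jaw bears firmly with roughly 6 N on the pin. Back off straight, rise, and check.

```bash
python3 -m jog '[[[-0.05,0,0,0],[-0.15,0,0,0],[-0.35,0,0,0],[-0.6,0,0,0],[-0.6,0,-0.8,0],[-0.6,0,-2,0],[-0.6,0,-3.2,0],[-0.6,0,-4,0],[-0.6,0,-4,0],[-0.6,0,-4,0]]]'; python3 blade.py w17; python3 - <<'E'
from h import *
p,d=eyes.capture('top'); save('top17',cv2.resize(p[110:250,230:450],None,fx=3.5,fy=3.5,interpolation=cv2.INTER_CUBIC))
E
```

```text
time: 20.7
tcp_pos: [0.4771, -0.1107, 0.1482]
ee_rot: [[0.97, -0.243, 0.008], [-0.243, -0.97, -0.005], [0.009, 0.003, -1.0]]
ft_force: [0.5, -0.2, -1.4]
grip_width: 0.0003
notch_end [200.2 340.7] 0.55 [[0.3304 0.0516 0.0011]]
edge_mid [143.1 280.2] 0.84 [[0.4162 0.0831 0.005 ]]
```

View pics/w17.png

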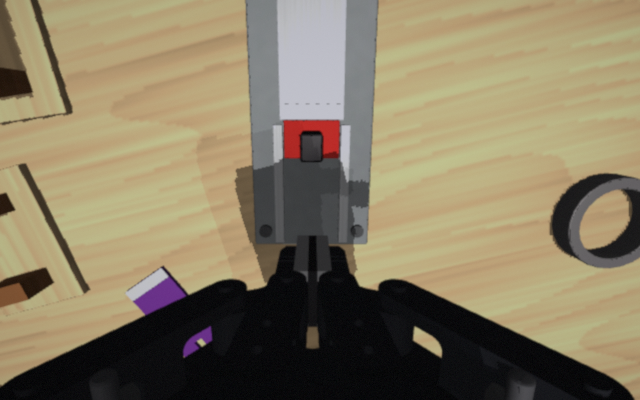

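View pics/top17.png

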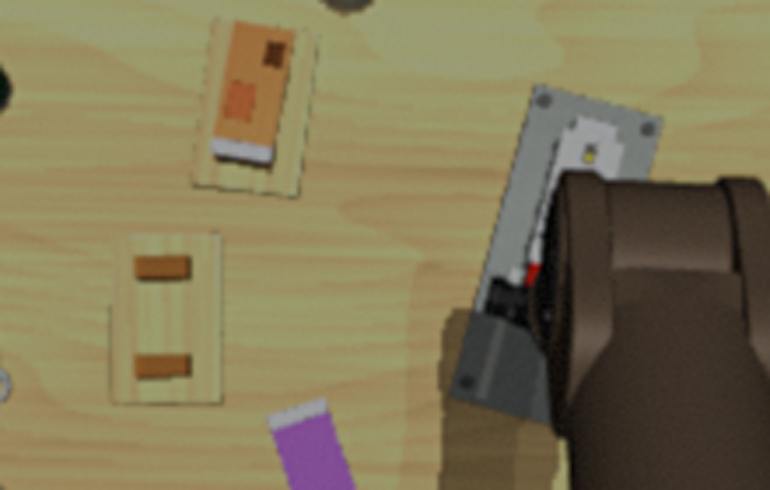

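Wrist view: the red jaw meets the white cutting edge at row 120 with no gap. Top view: the pin shows in the notch at (590,155), and the worn blade is untouched. One last look at the notch end.

```bash
python3 -m jog '[[[1,0,-0.5,0],[2.2,0,-0.5,0],[3.2,0,-0.5,0],[3.6,0,-0.5,0],[3.6,0,-0.5,0],[3.6,0,-0.5,0],[3.6,0,-0.5,0]]]'; python3 blade.py w18; python3 - <<'E'
from h import *
z=np.load('w18.npz'); save('crop18',cv2.resize(z['p'][40:240,220:420],None,fx=2.9,fy=2.9,interpolation=cv2.INTER_CUBIC))
E
```

```text
time: 21.53
tcp_pos: [0.5787, -0.1362, 0.16]
ee_rot: [[0.97, -0.242, 0.0], [-0.242, -0.97, -0.003], [0.001, 0.003, -1.0]]
ft_force: [1.1, 0.3, 0.4]
grip_width: -0.0002
blade_center [312.8 178.6] 0.84 [[ 0.5848 -0.1396  0.0517]]
notch_end [309.1 137.9] 0.72 [[ 0.619  -0.145   0.0541]]
edge_mid [309.9 235.6] 0.94 [[ 0.5905 -0.139   0.1973]]
```

View pics/crop18.png

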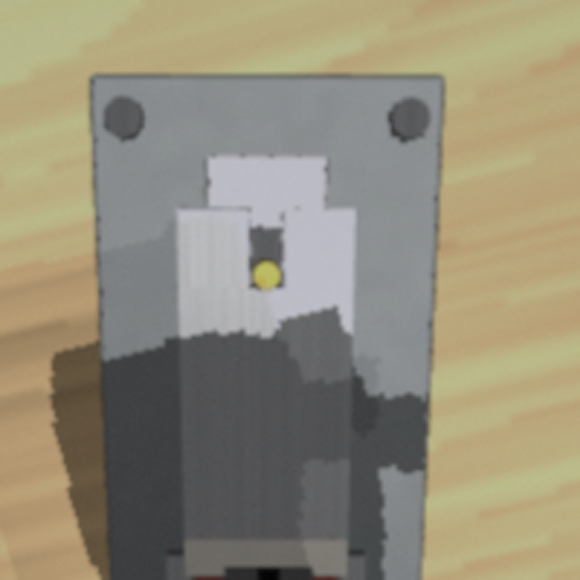

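The pin (266,275) sits at the notch's closed end, the blade is square to the holder, and the jaw bears at its edge. Handing in.

```bash
python3 -c "
from workcell import ctrl
print(ctrl.close_job())"
```

```text
the job is handed in; nothing more can be done
None
```

The good blade is in the holder with its notch seated on the pin, the red jaw clamps it, and I handed the job in at about 21.5 s.

- **Seating the blade:** I slid it along the bed until it stopped. It was held there at about 7–8 N at the wrist for roughly 0.3 s, with the jaw still about 45 mm clear. I then let go of it.
- **Clamping:** I pushed the jaw tab with closed fingers until it stalled at about 9.3 N at the wrist. Taking off about 3 N for jaw friction, that puts roughly 6 N on the pin. I then backed off and raised the arm clear.
- **Final pictures:** The pin sits at the closed end of the notch and the blade is square to the holder. The jaw sits against the cutting edge with no visible gap. The worn blade looks undisturbed, and I went nowhere near the other bystanders.

- **What disagreed:** The fingertips end about 36–40 mm short of the reported TCP, unlike the description. My first grasp therefore closed in the air above the blade without touching it, and I redid it lower. The contact forces left on the blade and pin after release could not be read directly.

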